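# Weigh the blue hanging pot on the sprung hook

### The job

Weigh the blue-glazed hanging pot: hang it by its wire bail on the sprung hook of the green scale, easing its weight on gently so that the hook never hits its lower stop. Let go, wait until the hook has stopped bobbing, and leave the pot hanging there upright and still; leave the white and the terracotta pots where they stand.

Things in the scene. Friction and masses are not known exactly. Their poses are not given: they have to be found in the camera images.
- pot_blue: Blue pot, 68 mm wide, 50 high, 0.2-0.3 kg. Origin: underside centre, z up. Wires at y +-31 mm carry a 6 mm bar along y, centre 108 up; window under it 56 wide, 55 high. On the bar a wooden grip, 18 (x) by 26 (y) mm, 110 to 150 up: pinch its y faces from above, finger ends not below the bar, nor on the x faces (hook). Half turn alike. The three pots swap places.
- pot_white: White pot, a bystander: same shape, size and frame as the blue one. Leave it where it stands.
- pot_terra: Terracotta (orange-brown) pot, a bystander: same shape, size and frame as the blue one. Leave it where it stands. Other clutter on the table lies away from the way between the pots and the hook.
- hook_seat (a point): Where the bar's centre rests, 230 mm up unloaded; moves with the hook. z up, x level from the hook's free end to the green housing (100 wide, 260 high, 87 mm off). Hook: flat strip 16 mm wide, a V; its end, at x -24, rises 14 mm above here, its back 17. Bring the bar (along this y, 30 mm above) in along +x from 80 mm out, hook end through the window; lower within 8 mm of mid-bar.
- hook (a joint): Dip of the steel hook, m: 0 unloaded at its upper stop, growing downwards to the lower stop at 0.050. Spring 120 N/m with 0.24 N preload: the pot's weight makes it dip 14 to 23 mm, and it bobs for about a second after a release. Lowering the held pot some 10 mm below the unloaded seat before letting go keeps the bob small.
Mind the look-alikes: they are no part of the job. What is shaped like the pot_blue but yellow is not meant.

How it is judged:
At the end, for the whole second after the job is handed in: The blue pot hangs from the hook by its bar: its underside 95 to 118 mm below the seat point and within 25 mm of it sideways, upright within 15 degrees, the hook dipped between 7 and 35 mm, and all still (pot under 30 mm/s, hook under 20 mm/s) (horizontal distance between pot_blue and hook_seat below 0.025 m and z of pot_blue in the frame of hook_seat between -0.118 and -0.095 m and value of joint hook between 0.007 and 0.035 m and angle between pot_blue's own z axis and vertical below 0.26 rad and linear speed of pot_blue below 0.03 m/s and velocity of joint hook between -0.02 and 0.02 m/s); the robot touches nothing.
It fails at once if the hook is driven to its lower stop (dip over 44 mm) (value of joint hook above 0.044 m).
It fails at once if the white or the terracotta pot is moved more than 30 mm (distance of any of pot_white, pot_terra from where it was at the start of the episode above 0.03 m).
It also fails if it takes over 43 s, if anything falls off the work surface, if the arm or the gripper's body presses on something with over 40 N, if the wrist force passes 120 N, or if a joint passes its speed limit or range.

### The arm

A 6-joint arm with a two-finger parallel gripper is mounted at the origin on the work surface. World frame = base frame: x ahead of the robot, y to its left, z up, the work surface at z = 0. Lengths are in m, angles in rad, forces in N, time in s.
With the tool pointing down it reaches from about 0.25 to 0.775 m from the base axis. Payload 4 kg.
Tool frame: the origin (TCP) lies midway between the tips of the shut fingers; the grasp point (between the pads) lies r.grip_depth behind it (r.grip_depth is the distance from the TCP to the grasp point, in m); z points along the fingers, y is the direction in which the jaws open and shut (so a half turn about z gives the same grasp; the last joint's range is limited). The gripper opens to 85 mm and grips with 20 to 120 N. Pads are 22 mm wide; open, the fingers measure 114 mm over their backs; the gripper's body (76 mm by 85 mm) begins 54 mm behind the grasp point. The pads swing forward as they close: fully open they stand 13 mm farther back than shut.
Start: joints at [-1.235, 0.087, 1.371, -0, 1.684, -0.103], TCP at [0.234, -0.498, 0.231] pointing down, gripper open.
Joint ranges: [-3.1, 3.1], [-0.76, 2.03], [0.27, 2.55], [-1.08, 4.22], [0.17, 2.65], [-2.57, 2.57]. Speed limits (rad/s): [2.79, 2.79, 3.14, 3.14, 3.14, 3.14].

### API

Orientations are given as a unit quaternion [x, y, z, w].
In Python, from plant import r, vision, workorder, recognise, silhouettes gives the robot as it stands.
- The arm moves only by the tool move_arm, never from a script. Its argument "deltas" is a list of rows, each a list of 4 numbers: the shift along the tool's x, y, z in cm, then the turn about the tool's z in rad. In form: [[x, y, z, roll], ...]. A call has 1 to 12 rows; each row is the pose to reach, as a shift and turn from the pose commanded when the call began, along the tool's axes at that moment; what a row does not reach only later rows make up. A row lasts 1/8 s, in which the tool goes at most 62.5 mm and 10.7 degrees, less where a joint would pass 70% of its speed; a pose out of reach is approached as far as the arm can. A call with a gripper value outside its range is refused whole. "grip" is the opening in per cent of the stroke, from 0 (shut) to 100 (fully open), set as the call begins (left out, the last holds). The fingers move at their own pace and stop on an object; "squeeze" is the grip in N (left out, the last holds). Time passes only in rows, so rows that repeat a pose let the fingers close. It gives the time, the measured TCP pose, the force and the opening at its end, in the units of the state.
- r.observe(): the state, without advancing time (a new reading comes with each control period).
- vision.capture(name): name is "scene" or "top"; returns the picture (420x560x3 uint8, red, green, blue); there is no depth.
- vision.camera_info(name): a dict with "camera_matrix" (3x3 intrinsics, pixels), "D" ([k1, k2, p1, p2, k3] as OpenCV has them; the pictures are not rectified), "R" (3x3) and "t" (3): a world point X has camera coordinates R X + t. Camera axes: x right, y down, z forward; pixel columns grow to the right and rows downward; lengths in m; the calibration is good to about 2 mm. A picture is of the moment at which its call begins. camera_info takes no time and is no camera call.
- workorder.hand_in(): hands the job in, once; it reports no verdict.
Trained networks look in the newest picture that a camera, given by its name, has taken for a name from the list of things; names that differ only in an ending like _2 or _b are one class to them, and where a whole thing is asked for, a point or a joint stands for the part that bears it (a point fixed in the world has none). Each returns a list of dicts, best first, with "p" (0 to 1); they miss things now and then, are a little off and sometimes report something else, mostly with a low value. They report only what shows in the picture. A call takes as long as a camera call. They do not tell look-alikes from the thing itself.
- recognise(camera, target): "uv" ([column, row] in pixels, amid what is visible of it).
- silhouettes(camera, target): "pixels" (420x560 bool, what is visible of it) and "uv" ([column, row] in pixels, amid what is visible of it).
The state is a dict: "time_s": time; "joints": joint angles; "qd": joint speeds; "tau": joint torques, N m; "tool_pos": TCP position; "eef_rot": TCP orientation; "force": force on the tool from outside, world axes, zero at the start; "moment": the same for the moment, N m; "width": finger opening in m.
Only numpy, scipy, OpenCV 4.12 (cv2) and the standard library are available. Lean on these libraries where they do the work, as an engineer would, in place of code of your own. Each camera call takes 0.05 s, during which the arm holds its last target. There are 200 camera calls.

## Working session

There is one attempt and no reset: what is moved stays moved. The work goes in short steps, Python scripts to look and compute and a tool call to move; the robot and the scene stay as the last step left them, time stands still between calls to the robot, and variables do not carry over. Pictures are saved under pics/ and viewed, about 8 in all and at most 12, crops included, and the job is handed in when it is done.

Besides the shell and the picture viewer there is one more tool, called after "Emit:" by a JSON object that holds its "fn" and its "kwargs". move_arm: Moves the arm, as the interface text tells. Its arguments: {"type":"object","properties":{"deltas":{"type":"array"},"grip":{"type":"number"},"squeeze":{"type":"number"}},"required":["deltas"]}

```bash
mkdir -p pics; ls; python3 - <<'E'
from plant import r, vision, recognise
import cv2, numpy as np
o=r.observe(); print(o, r.grip_depth)
for n in ("scene","top"):
    im=vision.capture(n); cv2.imwrite(f"pics/{n}0.png",im[:,:,::-1])
    i=vision.camera_info(n); print(n,i)
    for t in ("pot_blue","hook_seat"):
        print(t,[(np.round(d["uv"]),round(d["p"],2)) for d in recognise(n,t)])
E
```

```text
pics
{'time_s': 0.0, 'joints': array([-1.23509614e+00,  8.79800084e-02,  1.37228861e+00,  2.62956302e-05,
        1.68364785e+00, -1.03100453e-01]), 'qd': array([0.00075088, 0.00036234, 0.00066164, 0.00078593, 0.00057849,
       0.00143912]), 'tau': array([ 2.64589426e-04, -3.51866627e+01, -3.13277793e+01, -1.31023417e-04,
        1.08922151e-02, -6.40905228e-06]), 'tool_pos': array([ 0.23350041, -0.49739771,  0.23010807]), 'eef_rot': array([ 9.76027164e-01,  2.17645641e-01, -1.21847848e-04, -1.15557647e-03]), 'force': array([-0.3973669 ,  0.12087283,  0.81872653]), 'moment': array([-0.03719896,  0.02562672, -0.01382608]), 'width': 0.0854509049022089} 0.0187
scene {'camera_matrix': array([[421.26901408,   0.        , 278.76752113],
       [  0.        , 421.26901408, 209.61822421],
       [  0.        ,   0.        ,   1.        ]]), 'D': array([-0.04572131,  0.        ,  0.        ,  0.        ,  0.        ]), 'R': array([[ 0.14113275,  0.98984177, -0.01717025],
       [ 0.71829172, -0.11431947, -0.6862857 ],
       [-0.68127715,  0.08452413, -0.72712937]]), 't': array([ 0.04581062, -0.26996675,  1.56869226])}
pot_blue [(array([210., 235.]), 0.95), (array([214., 190.]), 0.71), (array([178., 184.]), 0.68)]
hook_seat [(array([426., 226.]), 0.9)]
top {'camera_matrix': array([[497.50548574,   0.        , 286.74645427],
       [  0.        , 497.50548574, 204.02970368],
       [  0.        ,   0.        ,   1.        ]]), 'D': array([-0.00021791,  0.        ,  0.        ,  0.        ,  0.        ]), 'R': array([[ 0.02974648, -0.9992876 , -0.02322584],
       [-0.99699704, -0.02800019, -0.0722004 ],
       [ 0.07149864,  0.02530381, -0.99711968]]), 't': array([-0.10287921,  0.48914308,  1.40692285])}
pot_blue [(array([354., 283.]), 0.92), (array([364., 213.]), 0.85), (array([398., 287.]), 0.66)]
hook_seat [(array([173., 118.]), 0.66)]
```

```bash
python3 - <<'E'
import cv2
a=cv2.imread("pics/scene0.png"); b=cv2.imread("pics/top0.png")
cv2.imwrite("pics/s0x.png",cv2.resize(a,(800,600),interpolation=cv2.INTER_CUBIC))
cv2.imwrite("pics/t0x.png",cv2.resize(b,(800,600),interpolation=cv2.INTER_CUBIC))
E
```

```text
(no output)
```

View pics/s0x.png

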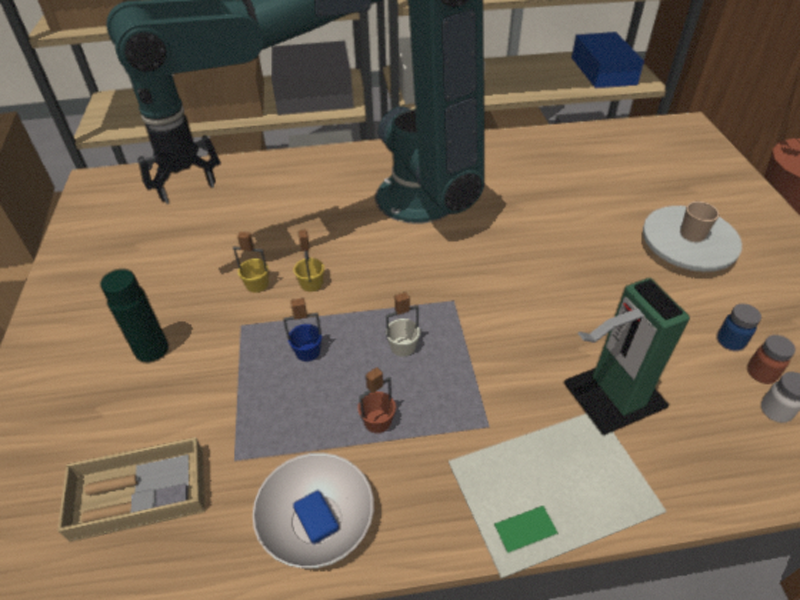

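View pics/t0x.png

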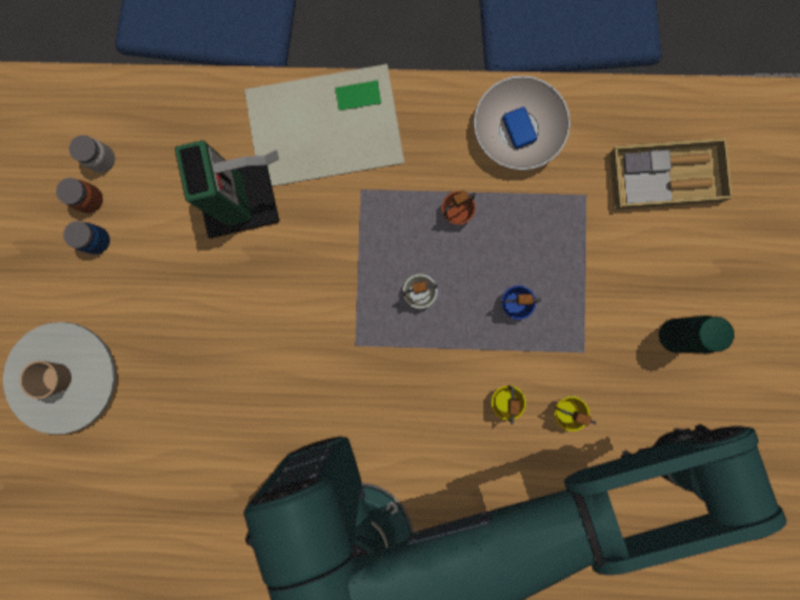

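Scene shows (800x600 view): blue pot at (305,340), white (403,335), terracotta (377,410), two yellow look-alikes at (255,275) and (310,270), and the green scale at (640,350) with its hook end at (585,337). In the top view, blue is at (518,302) and the hook end at (277,157). Only the pot at scene (305,340) / top (518,302) is blue-glazed. I'll confirm it in an enlarged composite crop that also covers the hook.

```bash
python3 - <<'E'
import cv2, numpy as np
a=cv2.imread("pics/scene0.png"); b=cv2.imread("pics/top0.png")
def c(im,u,v,w=66,h=50,out=(400,300)):
    p=cv2.resize(im[v:v+h,u:u+w],out,interpolation=cv2.INTER_CUBIC)
    return p
# scale ~6.06,6 for pots ; hook 100x75 ->4
m=np.vstack([np.hstack([c(a,180,205),c(b,330,190)]),np.hstack([c(a,395,190,100,75),c(b,115,90,100,75)])])
cv2.imwrite("pics/crop1.png",m)
E
```

```text
(no output)
```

View pics/crop1.png

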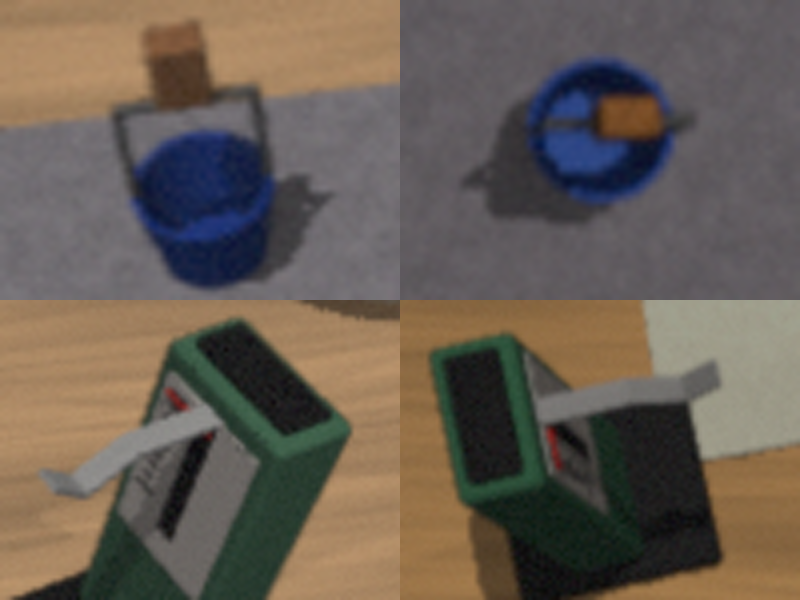

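Confirmed: one blue pot with its wooden grip and bar. The hook's free end is at top crop (718,375), its valley at (686,388) and the housing top corners are around (430..545, 335..500). Next I'll measure these points.

```bash
cat > h.py <<'E'
import numpy as np, cv2
from plant import vision
I={n:vision.camera_info(n) for n in("scene","top")}
def ray(n,uv):
    i=I[n]; p=cv2.undistortPoints(np.array([[uv]],float),i["camera_matrix"],i["D"])[0,0]
    return -i["R"].T@i["t"], i["R"].T@np.r_[p,1]
def atz(n,uv,z):
    c,d=ray(n,uv); return c+d*(z-c[2])/d[2]
def tri(a,b):
    (c,d),(e,f)=ray("scene",a),ray("top",b)
    s=np.linalg.lstsq(np.c_[d,-f],e-c,rcond=None)[0]; p,q=c+d*s[0],e+f*s[1]
    return (p+q)/2, np.linalg.norm(p-q)
def proj(n,P):
    i=I[n]; return cv2.projectPoints(np.array(P,float).reshape(-1,3),cv2.Rodrigues(i["R"])[0],i["t"],i["camera_matrix"],i["D"])[0][:,0]
def crop(x,y,u,v,w,h):  # crop400x300 pixel->image
    return np.array([u+(x+.5)*w/400-.5, v+(y+.5)*h/300-.5])
E
python3 - <<'E'
from h import *
np.set_printoptions(precision=4,suppress=True)
S=lambda x,y:crop(x,y,180,205,66,50)
T=lambda x,y:crop(x,y,330,190,66,50)
SH=lambda x,y:crop(x,y,395,190,100,75)
TH=lambda x,y:crop(x,y,115,90,100,75)
print("bar scene",atz("scene",S(115,113),.108),atz("scene",S(262,90),.108))
print("bar top",atz("top",T(141,126),.108),atz("top",T(292,119),.108))
print("grip top face, scene corners",[atz("scene",S(*p),.150)[:2] for p in((145,30),(203,22),(212,42),(150,55))])
print("grip top face, top corners",[atz("top",T(*p),.150)[:2] for p in((196,96),(261,95),(262,138),(199,140))])
print("rim z.05",[atz("top",T(*p),.05)[:2] for p in((128,130),(272,130),(200,59),(200,203))])
print("hook end",tri(SH(60,183),TH(318,75)),atz("scene",SH(60,183),.244),atz("top",TH(318,75),.244))
print("valley",tri(SH(80,182),TH(287,88)),atz("scene",SH(80,182),.226),atz("top",TH(287,88),.226))
print("kink",tri(SH(128,142),TH(228,95)))
print("root",atz("top",TH(142,107),.247),atz("scene",SH(217,115),.247))
print("housing top",[atz("top",TH(*p),.26)[:2] for p in((30,50),(115,34),(147,188),(65,205))])
print("housing scene",[atz("scene",SH(*p),.26)[:2] for p in((172,45),(240,18),(352,130),(268,160))])
E
```

```text
bar scene [ 0.4782 -0.3315  0.108 ] [ 0.4745 -0.2658  0.108 ]
bar top [ 0.4728 -0.2677  0.108 ] [ 0.4778 -0.3338  0.108 ]
grip top face, scene corners [array([ 0.4694, -0.3119]), array([ 0.4685, -0.2865]), array([ 0.4813, -0.2831]), array([ 0.4849, -0.31  ])]
grip top face, top corners [array([ 0.4838, -0.2863]), array([ 0.485 , -0.3139]), array([ 0.4665, -0.3146]), array([ 0.4648, -0.2879])]
rim z.05 [array([ 0.4744, -0.2681]), array([ 0.4762, -0.3339]), array([ 0.5083, -0.3004]), array([ 0.4415, -0.3016])]
hook end (array([0.7066, 0.1446, 0.2386]), np.float64(0.008536237591470602)) [0.7109 0.1464 0.244 ] [0.7038 0.1392 0.244 ]
valley (array([0.6999, 0.1635, 0.2284]), np.float64(0.0038959109118806056)) [0.6982 0.1668 0.226 ] [0.6999 0.1621 0.226 ]
kink (array([0.6897, 0.1936, 0.2457]), np.float64(0.00015742210941592952))
root [0.6806 0.2456 0.247 ] [0.6794 0.2506 0.247 ]
housing top [array([0.7109, 0.3116]), array([0.722 , 0.2603]), array([0.628 , 0.2361]), array([0.6164, 0.2853])]
housing scene [array([0.6341, 0.239 ]), array([0.6193, 0.2875]), array([0.7124, 0.3118]), array([0.7255, 0.2561])]
```

```bash
cat >> h.py <<'E'
from plant import r
from scipy.spatial.transform import Rotation as Ro
def go(pos,psi):
    """delta (cm, tool axes) and roll to bring the TCP to pos with tool x at heading psi"""
    o=r.observe(); R=Ro.from_quat(o["eef_rot"]).as_matrix(); p=np.arctan2(R[1,0],R[0,0])
    print("t",round(o["time_s"],2),"pos",o["tool_pos"].round(4),"psi",round(p,3),"tilt",np.arccos(-R[2,2]).round(3),"F",o["force"].round(2),"w",round(o["width"],4))
    print("delta cm",(R.T@(np.array(pos)-o["tool_pos"])*100).round(2),"roll",round(-(psi-p),3))
E
python3 -c "
from h import *
go([.4755,-.3005,.2],.066)"
```

```text
t 0.3 pos [ 0.2336 -0.4977  0.2309] psi 0.439 tilt 0.001 F [ 0.32  0.14 -0.6 ] w 0.0857
delta cm [30.28 -7.58  3.1 ] roll 0.373
```

Emit:
{"fn": "move_arm", "kwargs": {"deltas": [[1.5,-0.4,0,0.02],[5,-1.3,0,0.06],[9.5,-2.4,0,0.12],[14,-3.5,0,0.18],[18.5,-4.6,0,0.24],[23,-5.8,0,0.29],[27,-6.8,1,0.34],[29.5,-7.4,2,0.365],[30.3,-7.6,3,0.373],[30.3,-7.6,3.1,0.373],[30.3,-7.6,3.1,0.373],[30.3,-7.6,3.1,0.373]], "grip": 100}}

```text
time_s: 1.8
tool_pos: [0.4752, -0.3014, 0.201]
eef_rot: [0.999, 0.032, 0.0, 0.001]
force: [0.5, 0.3, 0.1]
width: 0.0855
```

```bash
python3 - <<'E'
from h import *
go([.4755,-.3005,.116],.066)
a=vision.capture("scene")[:,:,::-1]; b=vision.capture("top")[:,:,::-1]
c=lambda im,u,v:cv2.resize(np.ascontiguousarray(im[v:v+100,u:u+100]),(400,400),interpolation=cv2.INTER_CUBIC)
cv2.imwrite("pics/hov.png",np.hstack([c(a,165,165),c(b,310,160)]))
E
```

```text
t 1.8 pos [ 0.4752 -0.3014  0.201 ] psi 0.064 tilt 0.001 F [0.48 0.32 0.11] w 0.0855
delta cm [ 0.03 -0.1   8.5 ] roll -0.002
```

View pics/hov.png

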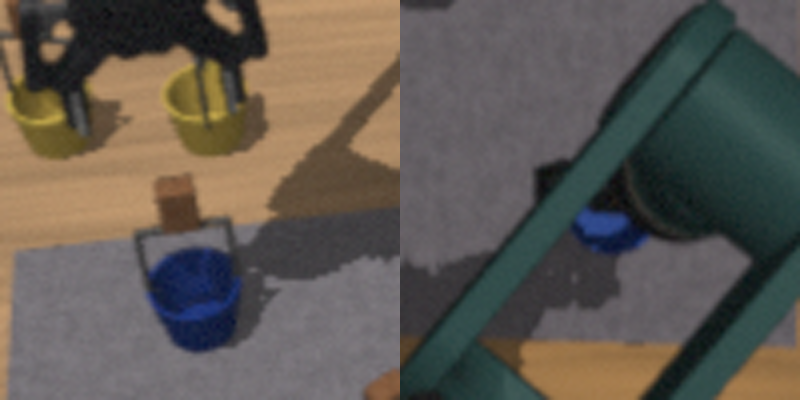

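Scene crop shows the open fingers at (82,130) and (238,110), straddling the grip at (177,200) one level below. The bail is clear, so I'll descend.

Emit:
{"fn": "move_arm", "kwargs": {"deltas": [[0,-0.1,1,0],[0,-0.1,3,0],[0,-0.1,5,0],[0,-0.1,7,0],[0,-0.1,8.2,0],[0,-0.1,8.5,0],[0,-0.1,8.5,0],[0,-0.1,8.5,0]]}}

```text
time_s: 2.9
tool_pos: [0.4761, -0.2998, 0.1164]
eef_rot: [0.999, 0.033, 0.001, 0.001]
force: [-0.6, 0.3, 0.5]
width: 0.0855
```

Emit:
{"fn": "move_arm", "kwargs": {"deltas": [[0,0,0,0],[0,0,0,0],[0,0,0,0],[0,0,0,0],[0,0,0,0],[0,0,0,0],[0,0,0,0],[0,0,0,0]], "grip": 0, "squeeze": 40}}

```text
time_s: 3.9
tool_pos: [0.4757, -0.2997, 0.1155]
eef_rot: [0.999, 0.033, 0.0, 0.0]
force: [0.9, -0.8, 0.9]
width: 0.0254
```

Emit:
{"fn": "move_arm", "kwargs": {"deltas": [[0,0,-0.5,0],[0,0,-2,0],[0,0,-4,0],[0,0,-6.5,0],[0,0,-9,0],[0,0,-11.5,0],[0,0,-14,0],[0,0,-16.5,0],[0,0,-18,0],[0,0,-18.5,0],[0,0,-18.5,0],[0,0,-18.5,0]]}}

```text
time_s: 5.4
tool_pos: [0.4753, -0.2991, 0.2989]
eef_rot: [0.999, 0.033, -0.001, -0.001]
force: [-0.1, -0.7, -1.5]
width: 0.0258
```

```bash
python3 - <<'E'
from h import *
go([.698+.238*.085,.1632-.971*.085,.285],1.811)
a=vision.capture("scene")[:,:,::-1]
cv2.imwrite("pics/lift.png",cv2.resize(np.ascontiguousarray(a[100:280,130:370]),(720,540),interpolation=cv2.INTER_CUBIC))
E
```

```text
t 5.4 pos [ 0.4753 -0.2991  0.2989] psi 0.066 tilt 0.002 F [-0.06 -0.68 -1.5 ] w 0.0258
delta cm [ 26.74 -36.3    1.4 ] roll -1.745
```

View pics/lift.png

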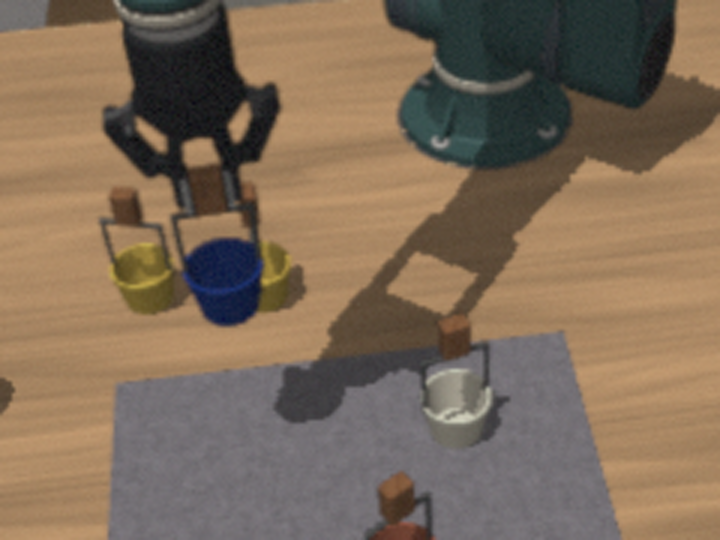

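Pot is lifted at (225,280), with the grip pinched on its y faces and the bar free. I'll transfer it in two legs.

Emit:
{"fn": "move_arm", "kwargs": {"deltas": [[0.4,-0.5,0,-0.03],[1.3,-1.8,0,-0.09],[2.6,-3.6,0,-0.18],[4,-5.5,0,-0.27],[5.4,-7.3,0,-0.36],[6.8,-9.2,0,-0.45],[8.2,-11.1,0,-0.54],[9.6,-13,0,-0.63],[11,-14.9,0,-0.72],[12.2,-16.5,0,-0.8],[13,-17.6,0,-0.85],[13.4,-18.1,0,-0.87]]}}

```text
time_s: 6.95
tool_pos: [0.5978, -0.1088, 0.3002]
eef_rot: [0.892, 0.452, -0.0, -0.0]
force: [0.7, -1.5, -2.3]
width: 0.0251
```

```bash
python3 -c "
from h import *
go([.698+.238*.085,.1632-.971*.085,.285],1.811)"
```

```text
t 6.95 pos [ 0.5978 -0.1088  0.3002] psi 0.938 tilt 0.0 F [ 0.71 -1.5  -2.25] w 0.0251
delta cm [22.4  -1.48  1.51] roll -0.873
```

Emit:
{"fn": "move_arm", "kwargs": {"deltas": [[0.8,-0.1,0,-0.03],[2.4,-0.2,0,-0.1],[4.6,-0.3,0,-0.19],[7,-0.5,0,-0.28],[9.4,-0.6,0,-0.37],[11.8,-0.8,0,-0.47],[14.2,-1,0.3,-0.56],[16.6,-1.1,0.6,-0.65],[19,-1.3,0.9,-0.74],[20.9,-1.4,1.2,-0.82],[22,-1.5,1.4,-0.86],[22.4,-1.5,1.5,-0.873]]}}

```text
time_s: 8.45
tool_pos: [0.7183, 0.0794, 0.2848]
eef_rot: [0.618, 0.786, -0.0, -0.0]
force: [-0.3, -0.6, -2.3]
width: 0.0255
```

Emit:
{"fn": "move_arm", "kwargs": {"deltas": [[0,0,0,0],[0,0,0,0],[0,0,0,0],[0,0,0,0],[0,0,0,0]]}}

```text
time_s: 9.07
tool_pos: [0.7182, 0.0792, 0.2855]
eef_rot: [0.618, 0.786, 0.0, 0.0]
force: [-0.3, 0.8, -2.9]
width: 0.0252
```

```bash
python3 - <<'E'
from h import *
go([.698,.1632,.268],1.811)
a=vision.capture("scene")[:,:,::-1];b=vision.capture("top")[:,:,::-1]
c=lambda im,u,v:cv2.resize(np.ascontiguousarray(im[v:v+150,u:u+130]),(400,462),interpolation=cv2.INTER_CUBIC)
cv2.imwrite("pics/pre.png",np.hstack([c(a,350,150),c(b,110,50)]))
P=np.array([.698,.1632,.23]); x=np.array([-.238,.971,0])
for q in(P,P-.024*x+[0,0,.014]): print(proj("scene",q),proj("top",q))
E
```

```text
t 9.07 pos [0.7182 0.0792 0.2855] psi 1.809 tilt 0.0 F [-0.28  0.77 -2.88] w 0.0252
delta cm [8.64 0.02 1.74] roll -0.002
[[413.45408129 234.10879314]] [[185.54333002 111.95768394]]
[[405.65031517 233.25767121]] [[193.82024494 108.41470847]]
```

View pics/pre.png

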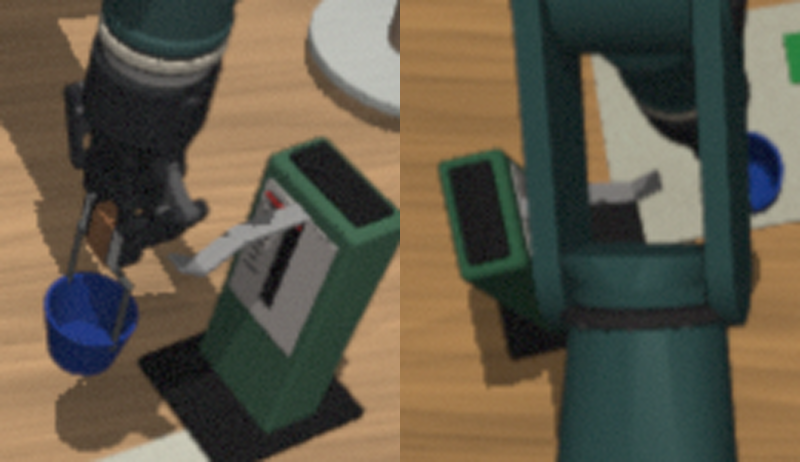

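Pot is upright before the hook, with its window facing the hook end at scene crop (190,262). The pot rim centre is near crop (91,307). I'll check the camera bias at this spot against the arm pose.

```bash
python3 - <<'E'
from h import *
from plant import silhouettes
a=vision.capture("scene")
t=np.linspace(0,2*np.pi,60); C=np.array([.7182,.0792,.17])
ring=lambda r,z:np.c_[C[0]+r*np.cos(t),C[1]+r*np.sin(t),0*t+C[2]+z]
p=proj("scene",np.vstack([ring(.034,.05),ring(.025,0)]))
print("pred bbox",p.min(0),p.max(0))
hsv=cv2.cvtColor(a,cv2.COLOR_RGB2HSV)
m=((hsv[...,0]>105)&(hsv[...,0]<130)&(hsv[...,1]>150))[215:290,355:405]
v,u=np.nonzero(m); print("blue bbox",u.min()+355,v.min()+215,u.max()+355,v.max()+215,m.sum())
for d in silhouettes("scene","hook_seat")[:1]:
    v,u=np.nonzero(d["pixels"]); print(d["p"],u.min(),v[u==u.min()],u.max())
# predicted left hook end edge corners
P=np.array([.698,.1632,.23]);x=np.array([-.238,.971,0]);y=np.array([-.971,-.238,0])
print(proj("scene",[P-.024*x+s*.008*y+[0,0,.014] for s in(-1,1)]))
E
```

```text
pred bbox [363.82419937 236.67454241] [394.97748155 271.05264068]
blue bbox 365 239 393 270 624
0.57 406 [233 234] 449
[[407.69820047 235.83374843]
 [403.62365615 230.70906671]]
```

Camera bias at the pot is under 1–2 px. The hook end reads about 1.5–2 px low-right in the scene view and agrees in the top view, so I'm nudging the seat estimate to (0.6995, 0.1645). Going in now.

Emit:
{"fn": "move_arm", "kwargs": {"deltas": [[0,0.1,0.6,0],[0,0.2,1.4,0],[0.4,0.2,1.75,0],[1.4,0.2,1.75,0],[2.6,0.2,1.75,0],[3.9,0.2,1.75,0],[5.2,0.2,1.75,0],[6.5,0.2,1.75,0],[7.7,0.2,1.75,0],[8.4,0.2,1.75,0],[8.7,0.2,1.75,0],[8.7,0.2,1.75,0]]}}

```text
time_s: 10.78
tool_pos: [0.6997, 0.1643, 0.2678]
eef_rot: [0.618, 0.786, -0.0, 0.0]
force: [-0.3, -0.8, -2.7]
width: 0.0256
```

```bash
python3 - <<'E'
from h import *
go([.6995,.1645,.2375-.010],1.811)
a=vision.capture("scene")[:,:,::-1];b=vision.capture("top")[:,:,::-1]
c=lambda im,u,v:cv2.resize(np.ascontiguousarray(im[v:v+100,u:u+80]),(400,500),interpolation=cv2.INTER_CUBIC)
cv2.imwrite("pics/in.png",np.hstack([c(a,375,185),c(b,140,60)]))
E
```

```text
t 10.78 pos [0.6997 0.1643 0.2678] psi 1.809 tilt 0.0 F [-0.35 -0.79 -2.75] w 0.0256
delta cm [ 0.03 -0.01  4.03] roll -0.002
```

View pics/in.png

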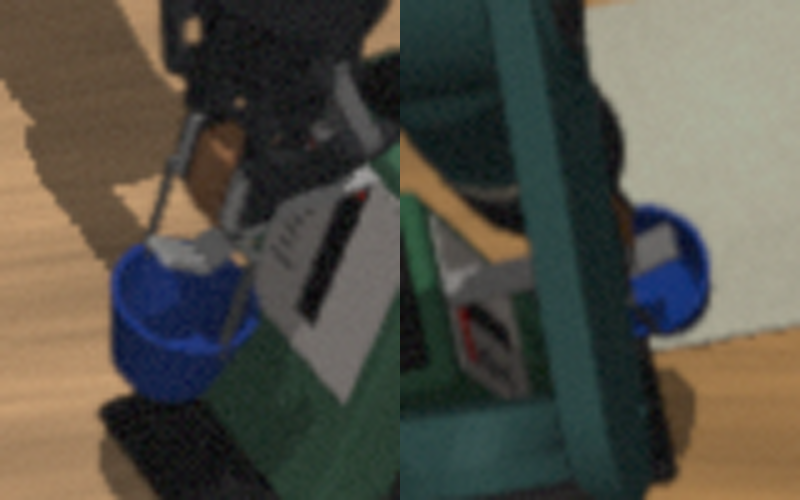

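The hook is through the window: its end is at scene crop (165,248) between the two wires and at top crop (655,247), with the pot rim centre near top crop (644,271). I'll check the lateral alignment numerically from these.

```bash
python3 - <<'E'
from h import *
print("pot rim centre pred",proj("top",[.6997,.1643,.2023]),"meas ~188.4 113.8")
P=np.array([.6995,.1645,.23]);x=np.array([-.238,.971,0]);y=np.array([-.971,-.238,0])
E=P-.024*x+[0,0,.014]
print("hook end corners pred top",proj("top",[E-.008*y,E+.008*y]),"meas",(140+(272)/5-.4,60+(224)/5-.4),(140+(280)/5-.4,60+(254)/5-.4))
print("scene",proj("scene",[E-.008*y,E+.008*y]),"meas",(375+(160)/5-.4,185+262/5-.4),(375+148/5-.4,185+240/5-.4))
p=atz("top",(188.4,113.8),.2023); 
e=atz("top",((140+276/5-.4),(60+239/5-.4)),.244)
print(p,e,"lateral of hook end rel pot centre, along y",(e-p)@y)
E
```

```text
pot rim centre pred [[187.61468922 114.0961503 ]] meas ~188.4 113.8
hook end corners pred top [[192.68212467 104.66303083]
 [193.95532963 110.93973868]] meas (194.0, 104.39999999999999) (195.6, 110.39999999999999)
scene [[408.5032497  236.28266152]
 [404.41668196 231.14849966]] meas (406.6, 237.0) (404.20000000000005, 232.6)
[0.70050856 0.16233626 0.2023    ] [0.70629186 0.13759678 0.244     ] lateral of hook end rel pot centre, along y 0.0002724094353069324
```

Alignment is good, within 1 mm laterally. Easing down to about 12 mm below the unloaded seat.

Emit:
{"fn": "move_arm", "kwargs": {"deltas": [[0,0,0.3,0],[0,0,0.8,0],[0,0,1.4,0],[0,0,2,0],[0,0,2.5,0],[0,0,2.9,0],[0,0,3.2,0],[0,0,3.5,0],[0,0,3.8,0],[0,0,4,0],[0,0,4.2,0],[0,0,4.2,0]]}}

```text
time_s: 12.38
tool_pos: [0.6996, 0.1644, 0.2258]
eef_rot: [0.618, 0.786, 0.0, 0.0]
force: [-0.7, -0.1, 0.0]
width: 0.0256
```

Emit:
{"fn": "move_arm", "kwargs": {"deltas": [[0,0,0,0],[0,0,0,0],[0,0,0,0],[0,0,0,0],[0,0,0,0],[0,0,0,0]]}}

```text
time_s: 13.12
tool_pos: [0.6997, 0.1643, 0.2258]
eef_rot: [0.618, 0.786, -0.0, 0.0]
force: [-1.2, 1.1, -0.6]
width: 0.0258
```

```bash
python3 - <<'E'
from h import *
go([.6995,.1645,.2275],1.811)
a=vision.capture("scene")[:,:,::-1];b=vision.capture("top")[:,:,::-1]
c=lambda im,u,v:cv2.resize(np.ascontiguousarray(im[v:v+100,u:u+80]),(400,500),interpolation=cv2.INTER_CUBIC)
cv2.imwrite("pics/low.png",np.hstack([c(a,375,190),c(b,140,60)]))
E
```

```text
t 13.12 pos [0.6997 0.1643 0.2258] psi 1.809 tilt 0.0 F [-1.17  1.06 -0.62] w 0.0258
delta cm [ 0.02 -0.01 -0.17] roll -0.002
```

View pics/low.png

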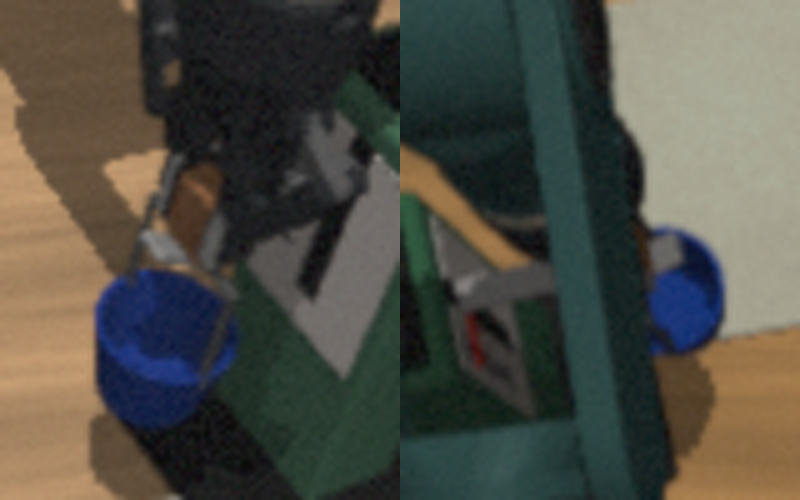

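The hook now cradles the bar: its end shows at scene crop (160,245) under the grip, and the vertical force fell from -2.7 N to about -0.6 N. I'll lower 3 mm more and then open.

Emit:
{"fn": "move_arm", "kwargs": {"deltas": [[0,0,0.1,0],[0,0,0.2,0],[0,0,0.3,0],[0,0,0.3,0],[0,0,0.3,0],[0,0,0.3,0]]}}

```text
time_s: 13.98
tool_pos: [0.6997, 0.1643, 0.2229]
eef_rot: [0.618, 0.786, 0.0, 0.0]
force: [-0.6, 1.4, -0.1]
width: 0.0256
```

Emit:
{"fn": "move_arm", "kwargs": {"deltas": [[0,0,0,0],[0,0,0,0],[0,0,0,0],[0,0,0,0],[0,0,0,0],[0,0,0,0],[0,0,0,0],[0,0,0,0]], "grip": 100}}

```text
time_s: 14.98
tool_pos: [0.6997, 0.1643, 0.2228]
eef_rot: [0.618, 0.786, -0.0, 0.0]
force: [0.3, -0.0, 0.1]
width: 0.0853
```

Emit:
{"fn": "move_arm", "kwargs": {"deltas": [[0,0,-0.3,0],[0,0,-1,0],[0,0,-2,0],[0,0,-3.5,0],[0,0,-5,0],[0,0,-7,0],[0,0,-9,0],[0,0,-11,0],[0,0,-12.5,0],[0,0,-13,0],[0,0,-13,0]]}}

```text
time_s: 16.35
tool_pos: [0.6998, 0.1643, 0.3534]
eef_rot: [0.618, 0.786, 0.0, 0.0]
force: [0.6, 0.7, -0.4]
width: 0.0854
```

```bash
python3 - <<'E'
from h import *
go([.62,.05,.38],1.811)
a=vision.capture("scene")[:,:,::-1];b=vision.capture("top")[:,:,::-1]
c=lambda im,u,v:cv2.resize(np.ascontiguousarray(im[v:v+100,u:u+80]),(400,500),interpolation=cv2.INTER_CUBIC)
cv2.imwrite("pics/rel.png",np.hstack([c(a,375,190),c(b,140,60)]))
E
```

```text
t 16.35 pos [0.6998 0.1643 0.3534] psi 1.809 tilt 0.001 F [ 0.57  0.67 -0.44] w 0.0854
delta cm [ -9.23 -10.44  -2.67] roll -0.002
```

View pics/rel.png

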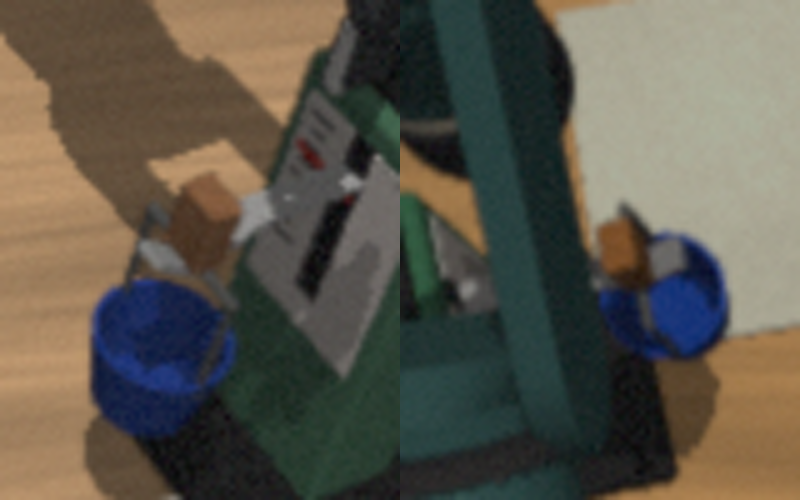

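The pot hangs free by its bar, with the hook end at scene crop (160,255) under the grip and the gripper clear above. I'll back away, wait, and check that it is still.

Emit:
{"fn": "move_arm", "kwargs": {"deltas": [[0,-1,-0.5,0],[0,-3,-1,0],[-1,-5,-2,0],[-3,-7,-2,0],[-5,-9,-2,0],[-7,-11,-2,0],[-9,-12,-2,0],[-9,-12,-2,0],[-9,-12,-2,0],[-9,-12,-2,0],[-9,-12,-2,0],[-9,-12,-2,0]]}}

```text
time_s: 17.95
tool_pos: [0.6044, 0.049, 0.3726]
eef_rot: [0.618, 0.786, -0.0, -0.0]
force: [0.2, 1.0, 0.6]
width: 0.0856
```

Emit:
{"fn": "move_arm", "kwargs": {"deltas": [[0,0,0,0],[0,0,0,0],[0,0,0,0],[0,0,0,0],[0,0,0,0],[0,0,0,0],[0,0,0,0],[0,0,0,0],[0,0,0,0],[0,0,0,0],[0,0,0,0],[0,0,0,0]]}}

```text
time_s: 19.45
tool_pos: [0.6042, 0.0486, 0.3728]
eef_rot: [0.618, 0.786, -0.0, 0.0]
force: [-0.0, 0.5, -0.2]
width: 0.0856
```

```bash
python3 - <<'E'
from h import *
F=[]
def cen(n):
    a=vision.capture(n); h=cv2.cvtColor(a,cv2.COLOR_RGB2HSV)
    m=((h[...,0]>105)&(h[...,0]<130)&(h[...,1]>150)); W=m*0
    s=np.s_[225:300,370:450] if n=="scene" else np.s_[90:150,170:215]
    v,u=np.nonzero(m[s]); off=(s[1].start,s[0].start)
    return a,np.r_[u.mean()+off[0],v.mean()+off[1],len(u),u.min()+off[0],u.max()+off[0],v.min()+off[1],v.max()+off[1]]
for k in range(8):
    a,c=cen("scene"); b,d=cen("top"); print(round(r.observe()["time_s"],2),c.round(2),d.round(2))
t=np.linspace(0,2*np.pi,60)
for dip in(.010,.015,.020,.025):
    C=np.array([.6995,.1645,.23-.108-dip]); ring=lambda q,z:np.c_[C[0]+q*np.cos(t),C[1]+q*np.sin(t),0*t+C[2]+z]
    for n in("scene","top"):
        p=proj(n,np.vstack([ring(.034,.05),ring(.025,0)])); print(dip,n,p.min(0).round(1),p.max(0).round(1))
c=lambda im,u,v:cv2.resize(np.ascontiguousarray(im[v:v+100,u:u+80,::-1]),(400,500),interpolation=cv2.INTER_CUBIC)
cv2.imwrite("pics/fin.png",np.hstack([c(a,375,190),c(b,140,60)]))
E
```

```text
19.55 [405.35 261.02 581.   394.   421.   247.   277.  ] [184.17 126.26  23.   181.   188.   122.   130.  ]
19.65 [405.24 260.96 577.   394.   421.   247.   276.  ] [184.73 127.    15.   181.   188.   123.   130.  ]
19.75 [405.28 260.9  581.   394.   421.   247.   277.  ] [184.26 126.21  19.   181.   187.   123.   130.  ]
19.85 [405.33 260.96 581.   394.   421.   247.   277.  ] [184.05 126.09  22.   181.   187.   123.   130.  ]
19.95 [405.29 260.9  572.   394.   421.   247.   277.  ] [184.62 126.81  21.   182.   188.   123.   130.  ]
20.05 [405.23 260.92 582.   394.   421.   247.   277.  ] [184.31 126.31  16.   181.   187.   123.   130.  ]
20.15 [405.22 260.74 573.   394.   421.   247.   276.  ] [185.1  127.05  21.   182.   189.   123.   131.  ]
20.25 [405.27 261.02 571.   394.   421.   247.   277.  ] [184.5  126.39  18.   181.   189.   123.   130.  ]
0.01 scene [393.4 241.9] [422.7 274.1]
0.01 top [178.  105.3] [204.1 131.7]
0.015 scene [393.  243.2] [422.2 275.3]
0.015 top [178.5 105.8] [204.4 132.1]
0.02 scene [392.6 244.5] [421.7 276.4]
0.02 top [178.9 106.3] [204.8 132.5]
0.025 scene [392.2 245.7] [421.2 277.6]
0.025 top [179.4 106.8] [205.1 132.9]
```

View pics/fin.png

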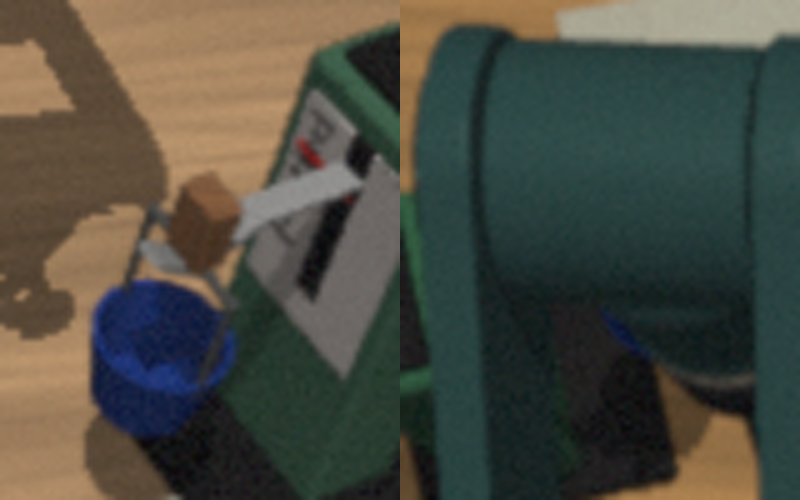

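Pot is upright and still: the scene centroid varies by less than 0.3 px over 0.7 s and the fitted dip is about 20 mm. The gripper is clear, so I'm handing in.

```bash
python3 -c "
from plant import workorder,r
print(workorder.hand_in(), r.observe()['time_s'])"
```

```text
the job is handed in; nothing more can be done
the job is handed in; nothing more can be done
```

The blue pot is hanging by its bar on the scale's hook. I handed the job in at about 20 s of the 43 s; the hand-in reports no verdict.

**What I did:** I picked the pot up by the y faces of its wooden grip and brought the bar in over the hook end. I eased it down to about 15 mm below the unloaded seat, where the vertical force on the gripper had dropped from -2.7 N to about 0 N. Then I opened the gripper, backed away and waited.

**Last checks:**
- **Stillness:** in the scene camera the pot's centroid varied by less than 0.3 px over 0.7 s.
- **Position:** its outline fits a hook dip of about 20 mm, under the seat, and it looks upright.
- **Robot:** the force reads about zero and the gripper is clear of everything.

**Limits of those checks:**
- In the last check the arm hid most of the pot from the top camera, so the final dip and stillness rest on the scene camera alone.
- Before the approach, the two cameras disagreed by a few millimetres on the hook's position. I used a compromise, and a later top-view check showed hook and bar aligned to about 1 mm.
- I did not measure the white and terracotta pots again at the end. The blue pot was carried above their height and nothing touched them that I saw.

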